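# Change over the folding job-card stands by the desktop mill

## Robot

A 7-joint arm with a two-finger parallel gripper is mounted at the origin on the work surface. World frame = base frame: x ahead of the robot, y to its left, z up, the work surface at z = 0. Lengths are in mm, angles in degrees, forces in N, time in s.
With the tool pointing down it reaches from about 400 to 850 mm from the base axis. Payload 4.4 kg.
Tool frame: the origin (TCP) lies on the mounting face of the last link; the fingertips stand 199 mm ahead of it and the grasp point (between the pads) lies 180 mm ahead of it; z points along the fingers, y is the direction in which the jaws open and shut (so a half turn about z gives the same grasp; the last joint's range is limited). The gripper opens to 94 mm and grips with 3 to 60 N. Pads are 16 mm wide; open, the fingers measure 119 mm over their backs; the gripper's body (75 mm by 177 mm) begins 78 mm behind the grasp point.
Start: joints at [-66.795, 36.005, 2.206, 86.941, -1.547, 57.084, -1.146], TCP at [294.824, 579.305, 404.678] pointing down, gripper open.
Joint ranges: [-175.42, 175.42], [-21.48, 121.26], [-71.46, 75.88], [10.55, 141.38], [-63.04, 243.04], [13.31, 113.54], [-168.57, 168.57]. Speed limits (degrees/s): [147.25, 147.25, 180, 180, 180, 180, 180].

## Interface

Orientations are given as [roll, pitch, yaw] about the fixed x, y, z axes, in that order (R = Rz(yaw) Ry(pitch) Rx(roll)).
In Python, from station import r gives the robot as it stands.
- The arm moves only by the tool servo_tool, never from a script. Its argument "rows" is a list of rows, each an object of numbers: "dx", "dy", "dz": the shift along the tool's x, y, z in units of 30 mm (1.0 is 30 mm); "rx", "ry", "rz": the turn, a rotation vector about the tool's x, y, z in units of 8 degrees (1.0 is 8 degrees); "gripper": the closure, from -1 (fully open) to 1 (shut), so that 0 is half open. In form: [{"dx": .., "dy": .., "dz": .., "rx": .., "ry": .., "rz": .., "gripper": ..}, ...]. A call has 1 to 10 rows; each row is the pose to reach, as a shift and turn from the pose measured when the call began, along the tool's axes at that moment; what a row does not reach only later rows make up. A row lasts 1/10 s, in which the tool goes at most 50 mm and 8.59 degrees, less where a joint would pass 70% of its speed; a pose out of reach is approached as far as the arm can. A call with a gripper value outside its range is refused whole. The fingers move at their own pace and stop on an object; "grip_force" is the grip in N (left out, the last holds). Time passes only in rows, so rows that repeat a pose let the fingers close. It gives the time, the measured TCP pose, the force and the opening at its end, in the units of the state.
- r.sense(): the state, without advancing time (a new reading comes with each control period).
- r.camera(name): name is "scene" or "top"; returns the picture (420x560x3 uint8, red, green, blue); there is no depth.
- r.camera_model(name): a dict with "K" (3x3 intrinsics, pixels), "k1" (the pictures are not rectified: a ray, as slopes to the right and down, at radius r is drawn at 1 + k1 r^2 times it, then the intrinsics apply), "camera_from_world" (4x4, takes a point from world to camera coordinates). Camera axes: x right, y up, looking along -z (the intrinsics and any distortion apply to the point x, -y, -z); pixel columns grow to the right and rows downward; lengths in mm; the calibration is good to about 2 mm. A picture is of the moment at which its call begins. camera_model takes no time and is no camera call.
- r.finish_job(): hands the job in, once; it reports no verdict.
Trained networks look in the newest picture that a camera, given by its name, has taken for a name from the list of things; names that differ only in an ending like _2 or _b are one class to them, and where a whole thing is asked for, a point or a joint stands for the part that bears it (a point fixed in the world has none). Each returns a list of dicts, best first, with "score" (0 to 1); they miss things now and then, are a little off and sometimes report something else, mostly with a low value. They report only what shows in the picture. A call takes as long as a camera call.
- r.recognise(target, camera): "point" ([x, y, z] in mm, in world coordinates, good to about 4 mm: the middle of the surface that is visible of it).
- r.cut_out(target, camera): "region" (420x560 bool, what is visible of it).
The state is a dict: "time_s": time; "q": joint angles; "joint_velocities": joint speeds; "tau": joint torques, N m; "tcp_pos": TCP position; "tcp_rot": TCP orientation; "ft_force": force on the tool from outside, world axes, zero at the start; "moment": the same for the moment, N m; "finger_gap": finger opening in mm.
Only numpy, scipy, OpenCV 4.12 (cv2) and the standard library are available. Lean on these libraries where they do the work, as an engineer would, in place of code of your own. Each camera call takes 0.05 s, during which the arm holds its last target.

## Task

The job on the orange stand is finished and the blue one is next: fold the orange-tabbed card stand down flat on its base, and swing the blue-tabbed one up until it snaps fully open, leaning back. Leave the green-tabbed stand folded as it is.

Things in the scene. Friction and masses are not known exactly. Their poses are not given: they have to be found in the camera images.
- orange_tab (a point): Mid-point of the orange finger tab of a folding card stand, open at the start. All three stands are alike: aluminium base (165 x 105 x 8 mm) screwed down, black leaf (115 long, 104 wide, 6 thick) on a level hinge 36 mm above the bench. The tab (22 wide along the hinge line, 10 thick) sticks out 48 mm from the leaf's free edge, in its plane; nothing beside it, 31 mm free below it when folded.
- blue_tab (a point): Mid-point of the blue tab of the second stand, folded at the start. On each stand this point lies 145 mm from the hinge line and 30 mm beyond the leaf's edge. Its axes turn with the leaf: +x points from the tab straight to the hinge line, y runs along the hinge line, z is normal to the leaf (up when folded flat, the tab then pointing roughly to the robot).
- green_tab (a point): Mid-point of the green tab of the third stand, folded, not to be used. The three stands swap places. Each leaf turns from 0 (flat over its base) up and away from the robot to a stop at 110 deg (open, leaning back 20 deg past upright). A sprung over-centre hinge holds it at either stop: about 4 N at the tab to start it; past dead centre (about 56 deg) it snaps on to the other stop by itself.

How it is judged:
By the outcome, as a careful person would: the job done as asked, in the order asked, and still so for the second after the job is handed in, with the robot touching nothing.
It also fails if it takes over 70 s, if anything falls off the work surface, if the arm or the gripper's body presses on something with over 40 N, if the wrist force passes 120 N, or if a joint passes its speed limit or range.

## Working session

There is one attempt and no reset: what is moved stays moved. The work goes in short steps, Python scripts to look and compute and a tool call to move; the robot and the scene stay as the last step left them, time stands still between calls to the robot, and variables do not carry over. Pictures are saved under pics/ and viewed, and the job is handed in when it is done.

Besides the shell and the picture viewer there is one more tool, called after "Emit:" as name(argument=value, ...), one argument or row to a line, values as JSON. servo_tool: Moves the arm, as the interface text tells. Its arguments: {"type":"object","properties":{"rows":{"type":"array"},"grip_force":{"type":"number"}},"required":["rows"]}

```bash
ls; mkdir -p pics; python3 - <<'E'
from station import r
import cv2
print(r.sense())
for c in("scene","top"):
    im=r.camera(c); cv2.imwrite(f"pics/a_{c}.png",im[:,:,::-1])
    for t in("orange_tab","blue_tab","green_tab"):
        print(c,t,[(x["score"],x["point"]) for x in r.recognise(t,c)])
    print(r.camera_model(c))
E
```

```text
pics
{'time_s': 0.0, 'q': array([-66.79574225,  36.05745367,   2.20244437,  86.99537397,
        -1.54638335,  57.08388183,  -1.14680072]), 'joint_velocities': array([ 0.15855582,  0.02373247,  0.02222798,  0.03631017,  0.00474772,
       -0.02157736,  0.11745428]), 'tau': array([ 6.58349818e-04, -5.49725890e+01,  1.14409816e+00, -1.86637044e+01,
       -5.21245867e-02,  2.36528122e-02,  1.47783239e-04]), 'tcp_pos': array([294.67194625, 579.04001498, 403.77378101]), 'tcp_rot': array([-1.79892981e+02,  1.76486877e-03,  1.53025235e+02]), 'ft_force': array([-0.5459225 , -0.15143809, -0.14760519]), 'moment': array([ 0.01067015, -0.02206773,  0.00830374]), 'finger_gap': 94.13389820674287}
scene orange_tab [(0.59, [607.3, -9.7, 135.2])]
scene blue_tab [(0.85, [480.4, 265.4, 39.6])]
scene green_tab [(0.61, [510.7, -280.7, 37.9])]
{'K': array([[406.20938646,   0.        , 277.5064581 ],
       [  0.        , 406.20938646, 204.75297635],
       [  0.        ,   0.        ,   1.        ]]), 'k1': -0.054820750886553984, 'camera_from_world': array([[ 5.97343898e-01,  8.01781640e-01,  1.80684601e
[... 274 characters left out ...]
00000e+00]])}
top orange_tab [(0.78, [588.2, 5.6, 101.7])]
top blue_tab [(0.89, [478.2, 263.9, 40.3])]
top green_tab [(0.61, [503.5, -273.6, 36.0])]
{'K': array([[404.62460171,   0.        , 283.54540189],
       [  0.        , 404.62460171, 207.54692004],
       [  0.        ,   0.        ,   1.        ]]), 'k1': 0.023489063902184262, 'camera_from_world': array([[ 4.76962408e-03, -9.99988625e-01,  2.08520179e-05,
        -3.45222598e+01],
       [ 9.73354732e-01,  4.64736951e-03,  2.29257427e-01,
        -4.50925987e+02],
       [-2.29254917e-01, -1.07317534e-03,  9.73365826e-01,
        -9.14136188e+02],
       [ 0.00000000e+00,  0.00000000e+00,  0.00000000e+00,
         1.00000000e+00]])}
```

View pics/a_scene.png

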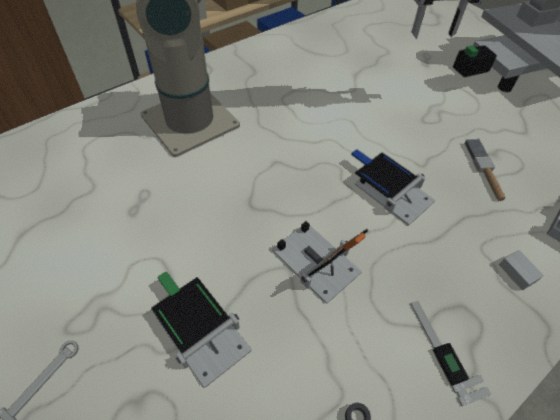

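View pics/a_top.png

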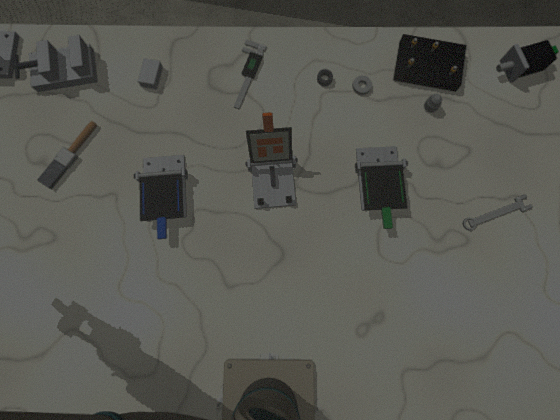

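```bash
python3 - <<'E'
from station import r
import cv2,numpy as np
im=cv2.imread("pics/a_top.png")
a=cv2.resize(im[100:250,120:320],None,fx=4,fy=4,interpolation=cv2.INTER_CUBIC); cv2.imwrite("pics/b.png",cv2.convertScaleAbs(a,alpha=1.8))
im=cv2.imread("pics/a_scene.png")
a=cv2.resize(im[140:310,260:450],None,fx=3.5,fy=3.5,interpolation=cv2.INTER_CUBIC); cv2.imwrite("pics/c.png",cv2.convertScaleAbs(a,alpha=1.5))
for c in("top","scene"):
  for t in("orange_tab","blue_tab","green_tab"):
    for d in r.cut_out(t,c):
        ys,xs=np.nonzero(d["region"]); print(c,t,d["score"],len(xs),xs.mean(),ys.mean(),xs.min(),xs.max(),ys.min(),ys.max())
E
```

```text
top orange_tab 0.93 1687 269.4896265560166 143.84113811499702 246 291 114 165
top blue_tab 0.68 2234 160.76096687555955 198.17367949865712 139 182 170 238
top green_tab 0.94 2234 383.65935541629364 188.45076096687555 361 406 161 228
scene orange_tab 0.97 540 336.5722222222222 253.3037037037037 306 366 230 276
scene blue_tab 0.89 1828 385.4474835886214 174.42013129102844 352 420 149 200
scene green_tab 0.64 3887 189.4188320041163 314.71288911757136 151 232 272 360
```

View pics/b.png

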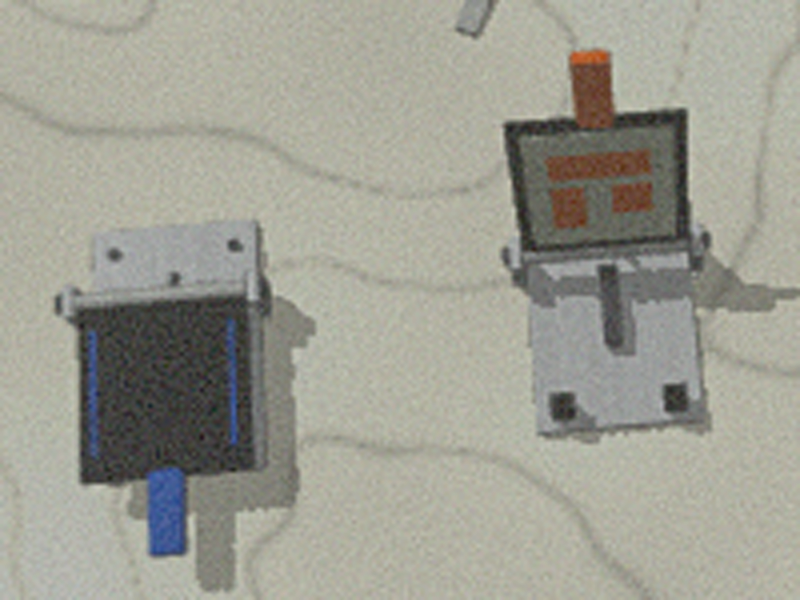

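View pics/c.png

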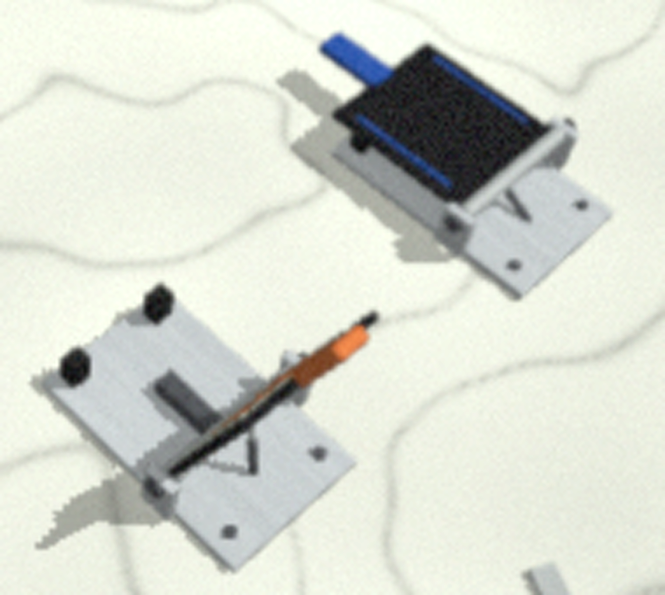

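```bash
cat > h.py <<'E'
import numpy as np
from scipy.optimize import least_squares
def proj(m,P):
    P=np.atleast_2d(P); T=m["camera_from_world"]; c=P@T[:3,:3].T+T[:3,3]
    a=np.c_[c[:,0]/-c[:,2],-c[:,1]/-c[:,2]]; r2=(a**2).sum(1,keepdims=True)
    a=a*(1+m["k1"]*r2); return a@m["K"][:2,:2].T+m["K"][:2,2]
def axes(yaw):
    y=np.radians(yaw); return np.array([np.cos(y),np.sin(y),0]),np.array([-np.sin(y),np.cos(y),0])
def pt(p,th,d,v,n):
    u,w=axes(p[2]); t=np.radians(th); z=np.array([0,0,1.])
    return np.array([p[0],p[1],36])+d*(-np.cos(t)*u+np.sin(t)*z)+v*w+n*(np.sin(t)*u+np.cos(t)*z)
E
python3 - <<'E'
from station import r
from h import *
m=r.camera_model("top"); ms=r.camera_model("scene")
L=lambda a:np.array(a)/4+[120,100]
S=lambda a:np.array(a)/3.5+[260,140]
def fit(th,pts,px,x0):
    f=lambda p:(proj(m,[pt(p,th,*q) for q in pts])-px).ravel()
    s=least_squares(f,x0); print(s.x,np.abs(s.fun).max(), np.round(s.fun.reshape(-1,2),1).tolist()); return s.x
b=fit(0,[(115,52,3),(115,-52,3),(163,11,5),(163,-11,5)],L([(80,483),(252,467),(150,555),(187,552)]),[620,264,0])
o=fit(110,[(115,52,-3),(115,-52,-3),(163,11,-5),(163,-11,-5)],L([(505,123),(686,110),(571,65),(610,65)]),[600,0,0])
for n,p,th in(("blue",b,0),("orange",o,110),("orange",o,0),("blue",b,110)):
    P=pt(p,th,145,0,0); print(n,th,P,proj(ms,P),(proj(ms,P)-[260,140])*3.5, (proj(m,P)-[120,100])*4)
    print([((proj(ms,pt(p,th,115,v,0))-[260,140])*3.5).round() for v in(-52,52)])
# base corners of orange: print hinge px
print((proj(m,[pt(o,110,0,v,0) for v in(-52,52)])-[120,100])*4,(proj(m,[pt(b,0,0,v,0) for v in(-52,52)])-[120,100])*4)
E
```

```text
[539.53446872 272.12090153   5.92893341] 0.4017580231560487 [[-0.2, 0.1], [0.4, -0.1], [-0.2, 0.1], [-0.1, -0.1]]
[571.523113    -1.48125151   4.59483021] 1.463300500273803 [[-0.4, 1.1], [0.4, 1.2], [-0.2, -0.8], [0.3, -1.5]]
blue 0 [395.31010536 257.14315091  36.        ] [[358.28374153 155.79863745]] [[343.99309536  55.29523109]] [[169.62047969 525.00208952]]
[array([[328., 116.]]), array([[423.,  43.]])]
orange 110 [620.95664763   2.49158703 172.25543001] [[355.43681984 240.82676707]] [[334.02886946 352.89368473]] [[592.11074685  78.36887508]]
[array([[237., 429.]]), array([[377., 314.]])]
orange 0 [426.98912695 -13.09705431  36.        ] [[278.25494467 216.62318566]] [[ 63.89230634 268.18114982]] [[622.06154499 475.12008755]]
[array([[ 32., 345.]]), array([[158., 254.]])]
blue 110 [588.86210615 277.24359394 172.25543001] [[443.84588026 161.0098173 ]] [[643.4605809   73.53436055]] [[ 85.00635401 129.84888791]]
[array([[562., 141.]]), array([[661.,  55.]])]
[[688.67198305 242.13871682]
 [522.35287576 254.02130588]] [[246.8558793  286.93513014]
 [ 77.6061876  302.55728441]]
```

```bash
cat >> h.py <<'E'
from scipy.spatial.transform import Rotation as R
def delta(s,pos,rpy):
    R0=R.from_euler("xyz",s["tcp_rot"],degrees=True); d=R0.inv().apply(np.array(pos)-s["tcp_pos"])/30
    w=(R0.inv()*R.from_euler("xyz",rpy,degrees=True)).as_rotvec(degrees=True)/8
    return d.round(2),w.round(2)
E
python3 - <<'E'
from station import r
from h import *
s=r.sense()
print(delta(s,[665,6,440],[180,0,184.6]))
E
```

```text
(array([-19.67, -11.43,  -1.18]), array([ 0.  , -0.  , -3.95]))
```

Emit:
servo_tool(
  rows=[
    {"dx": -1.4, "dy": -0.8, "dz": -1.2, "rz": -0.5, "gripper": 1},
    {"dx": -2.8, "dy": -1.6, "dz": -1.2, "rz": -1, "gripper": 1},
    {"dx": -4.1, "dy": -2.4, "dz": -1.2, "rz": -1.5, "gripper": 1},
    {"dx": -5.5, "dy": -3.2, "dz": -1.2, "rz": -2, "gripper": 1},
    {"dx": -6.9, "dy": -4, "dz": -1.2, "rz": -2.5, "gripper": 1},
    {"dx": -8.3, "dy": -4.8, "dz": -1.2, "rz": -3, "gripper": 1},
    {"dx": -9.6, "dy": -5.6, "dz": -1.2, "rz": -3.5, "gripper": 1},
    {"dx": -11, "dy": -6.4, "dz": -1.2, "rz": -3.95, "gripper": 1},
    {"dx": -12.4, "dy": -7.2, "dz": -1.2, "rz": -3.95, "gripper": 1},
    {"dx": -13.8, "dy": -8, "dz": -1.2, "rz": -3.95, "gripper": 1},
  ],
  grip_force=40,
)

```text
schema error: expected keys dx, dy, dz, rx, ry, rz, gripper
```

```bash
python3 - <<'E'
from station import r
from h import *
s=r.sense()
print(s["q"],s["tcp_pos"],s["tcp_rot"],delta(s,[665,6,440],[180,0,184.6]))
E
```

```text
[-66.79440048  36.00311905   2.20766481  86.94133398  -1.54782313
  57.08574705  -1.14635959] [294.84088414 579.28234631 404.69249951] [-1.79999505e+02 -1.79123933e-03  1.53020553e+02] (array([-19.67, -11.43,  -1.18]), array([ 0.  , -0.  , -3.95]))
```

Emit:
servo_tool(
  rows=[
    {"dx": -1.4, "dy": -0.8, "dz": -1.2, "rx": 0, "ry": 0, "rz": -0.5, "gripper": 1},
    {"dx": -2.8, "dy": -1.6, "dz": -1.2, "rx": 0, "ry": 0, "rz": -1, "gripper": 1},
    {"dx": -4.1, "dy": -2.4, "dz": -1.2, "rx": 0, "ry": 0, "rz": -1.5, "gripper": 1},
    {"dx": -5.5, "dy": -3.2, "dz": -1.2, "rx": 0, "ry": 0, "rz": -2, "gripper": 1},
    {"dx": -6.9, "dy": -4, "dz": -1.2, "rx": 0, "ry": 0, "rz": -2.5, "gripper": 1},
    {"dx": -8.3, "dy": -4.8, "dz": -1.2, "rx": 0, "ry": 0, "rz": -3, "gripper": 1},
    {"dx": -9.6, "dy": -5.6, "dz": -1.2, "rx": 0, "ry": 0, "rz": -3.5, "gripper": 1},
    {"dx": -11, "dy": -6.4, "dz": -1.2, "rx": 0, "ry": 0, "rz": -3.95, "gripper": 1},
    {"dx": -12.4, "dy": -7.2, "dz": -1.2, "rx": 0, "ry": 0, "rz": -3.95, "gripper": 1},
    {"dx": -13.8, "dy": -8, "dz": -1.2, "rx": 0, "ry": 0, "rz": -3.95, "gripper": 1},
  ],
  grip_force=40,
)

```text
time_s: 1.7
tcp_pos: [555.8, 175.7, 441.0]
tcp_rot: [180.0, 0.0, -175.4]
ft_force: [1.1, 0.2, -0.3]
finger_gap: 17.3
```

```bash
python3 - <<'E'
from station import r
from h import *
s=r.sense()
print(s["q"],s["tcp_pos"],s["tcp_rot"],delta(s,[665,6,440],[180,0,184.6]))
E
```

```text
[-17.76917261  28.19577315  -3.87722736  95.38204572   2.18399541
  56.46006123  72.23109207] [555.75294206 175.74363861 440.97334374] [ 1.79979582e+02  3.13963328e-02 -1.75375469e+02] (array([-3.17, -5.93,  0.03]), array([0., 0., 0.]))
```

Emit:
servo_tool(
  rows=[
    {"dx": -0.8, "dy": -1.4, "dz": 0, "rx": 0, "ry": 0, "rz": 0, "gripper": 1},
    {"dx": -1.5, "dy": -2.8, "dz": 0, "rx": 0, "ry": 0, "rz": 0, "gripper": 1},
    {"dx": -2.2, "dy": -4.2, "dz": 0, "rx": 0, "ry": 0, "rz": 0, "gripper": 1},
    {"dx": -3.0, "dy": -5.6, "dz": 0, "rx": 0, "ry": 0, "rz": 0, "gripper": 1},
    {"dx": -3.2, "dy": -5.9, "dz": 0, "rx": 0, "ry": 0, "rz": 0, "gripper": 1},
    {"dx": -3.2, "dy": -5.9, "dz": 0, "rx": 0, "ry": 0, "rz": 0, "gripper": 1},
    {"dx": -3.2, "dy": -5.9, "dz": 1.0, "rx": 0, "ry": 0, "rz": 0, "gripper": 1},
    {"dx": -3.2, "dy": -5.9, "dz": 2.0, "rx": 0, "ry": 0, "rz": 0, "gripper": 1},
    {"dx": -3.2, "dy": -5.9, "dz": 3.0, "rx": 0, "ry": 0, "rz": 0, "gripper": 1},
    {"dx": -3.2, "dy": -5.9, "dz": 3.0, "rx": 0, "ry": 0, "rz": 0, "gripper": 1},
  ],
)

```text
time_s: 2.7
tcp_pos: [663.4, 9.7, 347.1]
tcp_rot: [179.9, -0.5, -175.2]
ft_force: [-0.3, 0.3, -0.0]
finger_gap: 0.8
```

```bash
python3 - <<'E'
from station import r
from h import *
import cv2
s=r.sense()
print(s["q"],s["tcp_pos"],s["tcp_rot"],s["finger_gap"],delta(s,[486.8,-8.3,349],[180,0,184.6]))
a=np.hstack([r.camera("scene")[100:350,150:450],r.camera("top")[50:300,150:450]]);cv2.imwrite("pics/d.png",cv2.resize(a[:,:,::-1],None,fx=1.33,fy=1.33))
E
```

```text
[-1.55597379 40.67357738 -2.90964856 87.55096509  2.24076513 52.31044311
 89.66096519] [663.36725854   9.68934164 347.057752  ] [ 179.86850451   -0.47469614 -175.18925066] 0.809450485250538 (array([ 5.92, -0.1 , -0.02]), array([ 0.02, -0.06,  0.03]))
```

View pics/d.png

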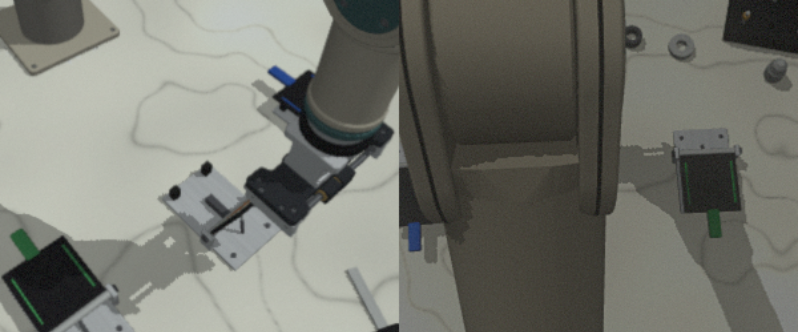

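The tool hides the tab, and the leaf at about (230,218) is still open with the gripper behind it. I'll push toward the robot.

Emit:
servo_tool(
  rows=[
    {"dx": 0.4, "dy": -0.1, "dz": 0, "rx": 0, "ry": 0, "rz": 0, "gripper": 1},
    {"dx": 0.7, "dy": -0.1, "dz": 0, "rx": 0, "ry": 0, "rz": 0, "gripper": 1},
    {"dx": 1.0, "dy": -0.1, "dz": 0, "rx": 0, "ry": 0, "rz": 0, "gripper": 1},
    {"dx": 1.3, "dy": -0.1, "dz": 0, "rx": 0, "ry": 0, "rz": 0, "gripper": 1},
    {"dx": 1.6, "dy": -0.1, "dz": 0, "rx": 0, "ry": 0, "rz": 0, "gripper": 1},
    {"dx": 1.9, "dy": -0.1, "dz": 0, "rx": 0, "ry": 0, "rz": 0, "gripper": 1},
    {"dx": 2.2, "dy": -0.1, "dz": 0, "rx": 0, "ry": 0, "rz": 0, "gripper": 1},
    {"dx": 2.5, "dy": -0.1, "dz": 0, "rx": 0, "ry": 0, "rz": 0, "gripper": 1},
    {"dx": 2.8, "dy": -0.1, "dz": 0, "rx": 0, "ry": 0, "rz": 0, "gripper": 1},
    {"dx": 3.1, "dy": -0.1, "dz": 0, "rx": 0, "ry": 0, "rz": 0, "gripper": 1},
  ],
)

```text
time_s: 3.8
tcp_pos: [572.2, -1.9, 351.1]
tcp_rot: [179.9, -0.0, -175.3]
ft_force: [3.8, -0.2, -1.2]
finger_gap: 0.7
```

Emit:
servo_tool(
  rows=[
    {"dx": 0.4, "dy": 0, "dz": 0.1, "rx": 0, "ry": 0, "rz": 0, "gripper": 1},
    {"dx": 0.7, "dy": 0, "dz": 0.1, "rx": 0, "ry": 0, "rz": 0, "gripper": 1},
    {"dx": 1.0, "dy": 0, "dz": 0.1, "rx": 0, "ry": 0, "rz": 0, "gripper": 1},
    {"dx": 1.3, "dy": 0, "dz": 0.1, "rx": 0, "ry": 0, "rz": 0, "gripper": 1},
    {"dx": 1.6, "dy": 0, "dz": 0.1, "rx": 0, "ry": 0, "rz": 0, "gripper": 1},
    {"dx": 1.9, "dy": 0, "dz": 0.1, "rx": 0, "ry": 0, "rz": 0, "gripper": 1},
    {"dx": 2.2, "dy": 0, "dz": 0.1, "rx": 0, "ry": 0, "rz": 0, "gripper": 1},
    {"dx": 2.5, "dy": 0, "dz": 0.1, "rx": 0, "ry": 0, "rz": 0, "gripper": 1},
    {"dx": 2.8, "dy": 0, "dz": 0.1, "rx": 0, "ry": 0, "rz": 0, "gripper": 1},
    {"dx": 3.0, "dy": 0, "dz": 0.1, "rx": 0, "ry": 0, "rz": 0, "gripper": 1},
  ],
)

```text
time_s: 4.8
tcp_pos: [481.4, -9.5, 348.1]
tcp_rot: [179.9, -0.1, -175.3]
ft_force: [0.8, -0.4, 0.3]
finger_gap: 0.2
```

```bash
python3 - <<'E'
from station import r
from h import *
import cv2
s=r.sense()
p=[539.5,272.1,5.93]
print(s["tcp_pos"],s["tcp_rot"],s["finger_gap"],delta(s,[pt(p,0,147,0,0)[0],pt(p,0,147,0,0)[1],400],[180,0,185.9]))
a=np.hstack([r.camera("scene")[100:350,150:450],r.camera("top")[50:300,150:450]]);cv2.imwrite("pics/e.png",cv2.resize(a[:,:,::-1],None,fx=1.33,fy=1.33))
E
```

```text
[481.36330003  -9.48643323 348.06607845] [ 1.79928887e+02 -8.42992899e-02 -1.75256126e+02] 0.21743890353042022 (array([ 2.19,  9.09, -1.72]), array([ 0.01, -0.01, -0.14]))
```

View pics/e.png

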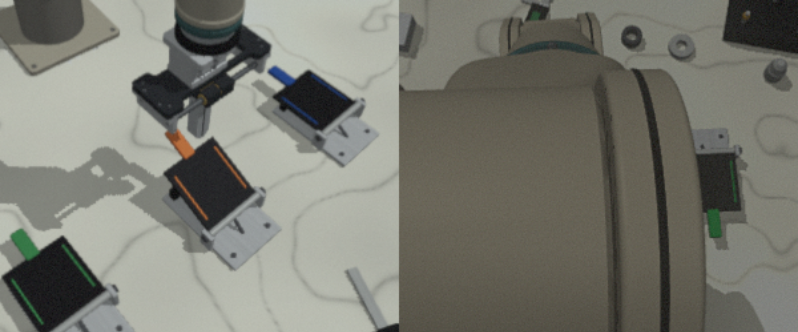

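The orange stand is folded: its tab is at about (180,145) in the left crop and the leaf is flat. Next I'll go to blue.

Emit:
servo_tool(
  rows=[
    {"dx": 0, "dy": 0, "dz": -1.4, "rx": 0, "ry": 0, "rz": 0, "gripper": 1},
    {"dx": 0.3, "dy": 1.5, "dz": -1.7, "rx": 0, "ry": 0, "rz": 0, "gripper": -0.3},
    {"dx": 0.7, "dy": 3.0, "dz": -1.7, "rx": 0, "ry": 0, "rz": -0.1, "gripper": -0.3},
    {"dx": 1.0, "dy": 4.5, "dz": -1.7, "rx": 0, "ry": 0, "rz": -0.1, "gripper": -0.3},
    {"dx": 1.4, "dy": 6.0, "dz": -1.7, "rx": 0, "ry": 0, "rz": -0.1, "gripper": -0.3},
    {"dx": 1.8, "dy": 7.5, "dz": -1.7, "rx": 0, "ry": 0, "rz": -0.1, "gripper": -0.3},
    {"dx": 2.1, "dy": 8.6, "dz": -1.7, "rx": 0, "ry": 0, "rz": -0.1, "gripper": -0.3},
    {"dx": 2.2, "dy": 9.1, "dz": -1.7, "rx": 0, "ry": 0, "rz": -0.1, "gripper": -0.3},
    {"dx": 2.2, "dy": 9.1, "dz": -1.7, "rx": 0, "ry": 0, "rz": -0.1, "gripper": -0.3},
    {"dx": 2.2, "dy": 9.1, "dz": -1.7, "rx": 0, "ry": 0, "rz": -0.1, "gripper": -0.3},
  ],
)

```text
time_s: 5.9
tcp_pos: [393.6, 256.6, 399.5]
tcp_rot: [180.0, -0.1, -174.5]
ft_force: [-0.1, -1.6, 1.1]
finger_gap: 61.2
```

```bash
python3 - <<'E'
from station import r
from h import *
import cv2
s=r.sense()
p=[539.5,272.1,5.93]
P=pt(p,0,147,0,0)
print(s["q"],s["tcp_pos"],s["tcp_rot"],s["finger_gap"],P,delta(s,P+[0,0,180],[180,0,185.9]))
a=np.hstack([r.camera("scene")[60:310,200:500],r.camera("top")[50:300,100:400]]);cv2.imwrite("pics/f.png",cv2.resize(a[:,:,::-1],None,fx=1.33,fy=1.33))
E
```

```text
[-31.85380137  21.94238542  -6.29223966 114.93348626   3.31733675
  43.34455168  55.42920511] [393.58020115 256.58662586 399.47408513] [ 1.79968027e+02 -8.23297247e-02 -1.74461374e+02] 61.22248815966934 [393.28661777 256.91293787  36.        ] (array([-0.  ,  0.01,  6.12]), array([ 0.  , -0.01, -0.05]))
```

View pics/f.png

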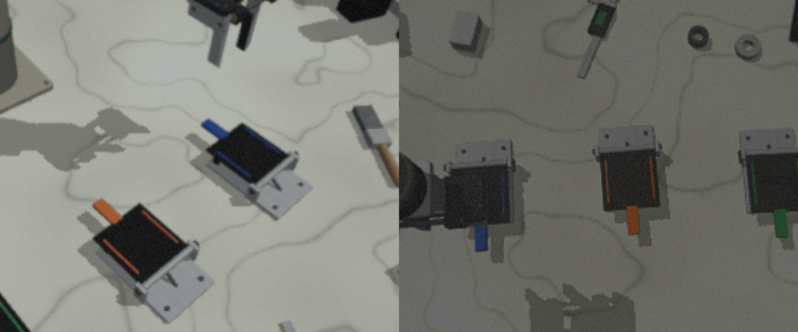

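Orange is flat and blue is still folded, with the gripper above and to the left of it in the image. Descending over the blue tab.

Emit:
servo_tool(
  rows=[
    {"dx": 0, "dy": 0, "dz": 1.2, "rx": 0, "ry": 0, "rz": 0, "gripper": -0.3},
    {"dx": 0, "dy": 0, "dz": 2.4, "rx": 0, "ry": 0, "rz": 0, "gripper": -0.3},
    {"dx": 0, "dy": 0, "dz": 3.4, "rx": 0, "ry": 0, "rz": 0, "gripper": -0.3},
    {"dx": 0, "dy": 0, "dz": 4.2, "rx": 0, "ry": 0, "rz": 0, "gripper": -0.3},
    {"dx": 0, "dy": 0, "dz": 4.8, "rx": 0, "ry": 0, "rz": 0, "gripper": -0.3},
    {"dx": 0, "dy": 0, "dz": 5.3, "rx": 0, "ry": 0, "rz": 0, "gripper": -0.3},
    {"dx": 0, "dy": 0, "dz": 5.7, "rx": 0, "ry": 0, "rz": 0, "gripper": -0.3},
    {"dx": 0, "dy": 0, "dz": 6.0, "rx": 0, "ry": 0, "rz": 0, "gripper": -0.3},
    {"dx": 0, "dy": 0, "dz": 6.1, "rx": 0, "ry": 0, "rz": 0, "gripper": -0.3},
    {"dx": 0, "dy": 0, "dz": 6.1, "rx": 0, "ry": 0, "rz": 0, "gripper": -0.3},
  ],
)

```text
time_s: 7.0
tcp_pos: [393.8, 255.5, 216.4]
tcp_rot: [180.0, -0.1, -174.6]
ft_force: [1.0, -0.0, 0.1]
finger_gap: 61.3
```

```bash
python3 - <<'E'
from station import r
from h import *
import cv2
s=r.sense()
p=[539.5,272.1,5.93]
P=pt(p,0,147,0,0)
print(s["tcp_pos"],s["tcp_rot"],s["finger_gap"],s["ft_force"],delta(s,P+[0,0,180],[180,0,185.9]))
a=np.hstack([r.camera("scene")[80:240,280:440],r.camera("top")[120:280,100:260]]);cv2.imwrite("pics/g.png",cv2.resize(a[:,:,::-1],None,fx=2.5,fy=2.5))
E
```

```text
[393.79953287 255.52122141 216.40227299] [ 1.79990599e+02 -9.19779931e-02 -1.74617688e+02] 61.25703623246128 [ 1.00523034 -0.01746145  0.14471484] (array([0.01, 0.05, 0.01]), array([ 0.  , -0.01, -0.06]))
```

View pics/g.png

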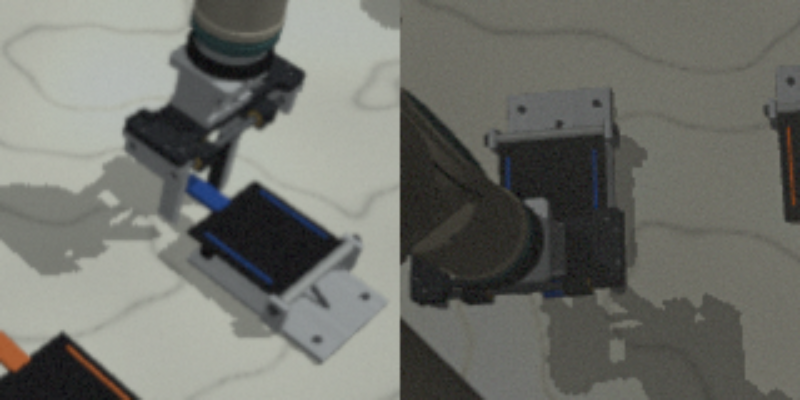

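The tab at about (205,192) in the left crop lies between the fingers. Closing now.

Emit:
servo_tool(
  rows=[
    {"dx": 0, "dy": 0.05, "dz": 0, "rx": 0, "ry": 0, "rz": 0, "gripper": 1},
    {"dx": 0, "dy": 0.05, "dz": 0, "rx": 0, "ry": 0, "rz": 0, "gripper": 1},
    {"dx": 0, "dy": 0.05, "dz": 0, "rx": 0, "ry": 0, "rz": 0, "gripper": 1},
    {"dx": 0, "dy": 0.05, "dz": 0, "rx": 0, "ry": 0, "rz": 0, "gripper": 1},
    {"dx": 0, "dy": 0.05, "dz": 0, "rx": 0, "ry": 0, "rz": 0, "gripper": 1},
    {"dx": 0, "dy": 0.05, "dz": 0, "rx": 0, "ry": 0, "rz": 0, "gripper": 1},
  ],
  grip_force=15,
)

```text
time_s: 7.7
tcp_pos: [393.5, 258.8, 217.0]
tcp_rot: [179.8, 0.0, -174.5]
ft_force: [-1.4, 4.1, -0.6]
finger_gap: 21.9
```

```bash
python3 - <<'E'
from station import r
from h import *
s=r.sense()
p=[539.5,272.1,5.93]
print(s["tcp_pos"],s["tcp_rot"],s["finger_gap"],s["ft_force"])
P0=s["tcp_pos"]; 
for th in range(0,76,4):
    P=P0+pt(p,th,146,0,0)-pt(p,0,146,0,0); print(th,delta(s,P,s["tcp_rot"])[0])
E
```

```text
[393.51785383 258.75475598 217.03171409] [ 1.79806440e+02  1.02580240e-02 -1.74507004e+02] 21.93748360401106 [-1.42339879  4.07723034 -0.64093247]
0 [0. 0. 0.]
4 [-0.01  0.   -0.34]
8 [-0.05  0.   -0.68]
12 [-0.11  0.   -1.01]
16 [-0.19  0.01 -1.34]
20 [-0.29  0.01 -1.66]
24 [-0.42  0.01 -1.98]
28 [-0.57  0.01 -2.28]
32 [-0.74  0.01 -2.58]
36 [-0.93  0.02 -2.86]
40 [-1.14  0.02 -3.13]
44 [-1.37  0.02 -3.38]
48 [-1.61  0.02 -3.62]
52 [-1.87  0.03 -3.83]
56 [-2.15  0.03 -4.03]
60 [-2.43  0.03 -4.21]
64 [-2.73  0.04 -4.37]
68 [-3.04  0.04 -4.51]
72 [-3.36  0.04 -4.63]
```

Emit:
servo_tool(
  rows=[
    {"dx": -0.01, "dy": 0, "dz": -0.34, "rx": 0, "ry": 0, "rz": 0, "gripper": 1},
    {"dx": -0.05, "dy": 0, "dz": -0.68, "rx": 0, "ry": 0, "rz": 0, "gripper": 1},
    {"dx": -0.11, "dy": 0, "dz": -1.01, "rx": 0, "ry": 0, "rz": 0, "gripper": 1},
    {"dx": -0.19, "dy": 0, "dz": -1.34, "rx": 0, "ry": 0, "rz": 0, "gripper": 1},
    {"dx": -0.29, "dy": 0, "dz": -1.66, "rx": 0, "ry": 0, "rz": 0, "gripper": 1},
    {"dx": -0.42, "dy": 0, "dz": -1.98, "rx": 0, "ry": 0, "rz": 0, "gripper": 1},
    {"dx": -0.57, "dy": 0, "dz": -2.28, "rx": 0, "ry": 0, "rz": 0, "gripper": 1},
    {"dx": -0.74, "dy": 0, "dz": -2.58, "rx": 0, "ry": 0, "rz": 0, "gripper": 1},
    {"dx": -0.93, "dy": 0, "dz": -2.86, "rx": 0, "ry": 0, "rz": 0, "gripper": 1},
    {"dx": -1.14, "dy": 0, "dz": -3.13, "rx": 0, "ry": 0, "rz": 0, "gripper": 1},
  ],
)

```text
time_s: 8.7
tcp_pos: [427.8, 262.0, 311.7]
tcp_rot: [179.8, 0.0, -174.5]
ft_force: [0.3, 5.1, -3.1]
finger_gap: 21.9
```

```bash
python3 - <<'E'
from station import r
from h import *
import cv2
s=r.sense()
p=[539.5,272.1,5.93]
print(s["tcp_pos"],s["tcp_rot"],s["finger_gap"],s["ft_force"])
P0=np.array([393.5,258.75,217])
for th in range(40,80,4):
    P=P0+pt(p,th,146,0,0)-pt(p,0,146,0,0); print(th,delta(s,P,s["tcp_rot"])[0])
cv2.imwrite("pics/i.png",cv2.resize(r.camera("scene")[60:240,280:460,::-1],None,fx=2.5,fy=2.5))
E
```

```text
[427.84693935 261.99213352 311.71263054] [ 1.79777566e+02  3.37330207e-04 -1.74501390e+02] 21.93099424685272 [ 0.30079907  5.12817291 -3.12389916]
40 [0.01 0.01 0.03]
44 [-0.22  0.01 -0.22]
48 [-0.46  0.02 -0.46]
52 [-0.72  0.02 -0.68]
56 [-1.    0.02 -0.88]
60 [-1.28  0.02 -1.06]
64 [-1.58  0.03 -1.22]
68 [-1.89  0.03 -1.36]
72 [-2.21  0.03 -1.47]
76 [-2.54  0.04 -1.56]
```

View pics/i.png

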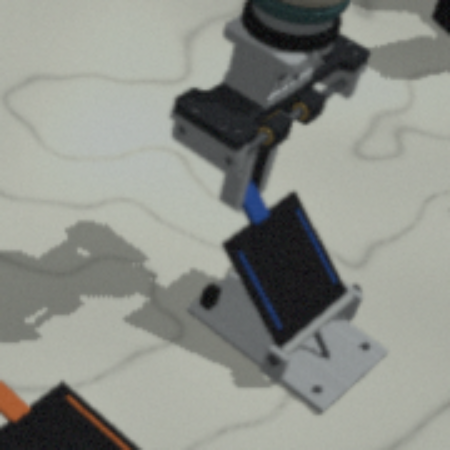

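The leaf is raised to about 40° with the tab at about (257,203) held. Continuing past dead centre.

Emit:
servo_tool(
  rows=[
    {"dx": -0.22, "dy": 0, "dz": -0.22, "rx": 0, "ry": 0, "rz": 0, "gripper": 1},
    {"dx": -0.46, "dy": 0, "dz": -0.46, "rx": 0, "ry": 0, "rz": 0, "gripper": 1},
    {"dx": -0.72, "dy": 0, "dz": -0.68, "rx": 0, "ry": 0, "rz": 0, "gripper": 1},
    {"dx": -1.0, "dy": 0, "dz": -0.88, "rx": 0, "ry": 0, "rz": 0, "gripper": 1},
    {"dx": -1.28, "dy": 0, "dz": -1.06, "rx": 0, "ry": 0, "rz": 0, "gripper": 1},
    {"dx": -1.58, "dy": 0, "dz": -1.22, "rx": 0, "ry": 0, "rz": 0, "gripper": 1},
    {"dx": -1.89, "dy": 0, "dz": -1.36, "rx": 0, "ry": 0, "rz": 0, "gripper": 1},
    {"dx": -2.21, "dy": 0, "dz": -1.47, "rx": 0, "ry": 0, "rz": 0, "gripper": 1},
    {"dx": -2.54, "dy": 0, "dz": -1.56, "rx": 0, "ry": 0, "rz": 0, "gripper": 1},
    {"dx": -2.54, "dy": 0, "dz": -1.56, "rx": 0, "ry": 0, "rz": 0, "gripper": 1},
  ],
)

```text
time_s: 9.75
tcp_pos: [506.6, 269.3, 360.5]
tcp_rot: [179.7, 0.3, -174.6]
ft_force: [1.0, 5.5, 1.3]
finger_gap: 21.7
```

Emit:
servo_tool(
  rows=[
    {"dx": 0, "dy": 0, "dz": 0, "rx": 0, "ry": 0, "rz": 0, "gripper": -0.5},
    {"dx": 0, "dy": 0, "dz": 0, "rx": 0, "ry": 0, "rz": 0, "gripper": -0.5},
    {"dx": 0, "dy": 0, "dz": 0, "rx": 0, "ry": 0, "rz": 0, "gripper": -0.5},
    {"dx": 0, "dy": 0, "dz": 0, "rx": 0, "ry": 0, "rz": 0, "gripper": -0.5},
    {"dx": 0, "dy": 0, "dz": 0, "rx": 0, "ry": 0, "rz": 0, "gripper": -0.5},
    {"dx": 1, "dy": 0, "dz": 0, "rx": 0, "ry": 0, "rz": 0, "gripper": -0.5},
    {"dx": 2, "dy": 0, "dz": 0, "rx": 0, "ry": 0, "rz": 0, "gripper": -0.5},
    {"dx": 3, "dy": 0, "dz": -0.5, "rx": 0, "ry": 0, "rz": 0, "gripper": -0.5},
    {"dx": 3, "dy": 0, "dz": -1.5, "rx": 0, "ry": 0, "rz": 0, "gripper": -0.5},
    {"dx": 3, "dy": 0, "dz": -2, "rx": 0, "ry": 0, "rz": 0, "gripper": -0.5},
  ],
)

```text
time_s: 10.75
tcp_pos: [416.1, 260.7, 422.0]
tcp_rot: [179.7, 0.4, -174.5]
ft_force: [0.9, -0.1, 0.0]
finger_gap: 70.6
```

```bash
python3 - <<'E'
from station import r
from h import *
import cv2
s=r.sense()
p=[539.5,272.1,5.93]
print(s["time_s"],s["tcp_pos"],s["finger_gap"],s["ft_force"])
for c in("scene","top"):
    cv2.imwrite(f"pics/j_{c}.png",r.camera(c)[:,:,::-1])
    m=r.camera_model(c)
    for a in(95,100,105,110): print(c,a,proj(m,[pt(p,a,163,0,0),pt(p,a,115,52,0),pt(p,a,115,-52,0)]).round(1).tolist())
E
python3 -c "
import cv2
im=cv2.imread('pics/j_scene.png');cv2.imwrite('pics/j2.png',cv2.resize(im[100:300,250:500],None,fx=3,fy=3))"
```

```text
10.75 [416.06642779 260.66456639 421.98054317] 70.59778163061682 [ 0.88078011 -0.0647802   0.00675113]
scene 95 [[433.2, 142.2], [438.1, 146.1], [409.6, 170.0]]
scene 100 [[438.9, 146.7], [441.9, 149.1], [413.4, 173.2]]
scene 105 [[444.3, 151.5], [445.4, 152.3], [417.1, 176.6]]
scene 110 [[449.4, 156.8], [448.7, 155.7], [420.6, 180.3]]
top 95 [[137.3, 143.1], [121.2, 155.3], [168.8, 151.1]]
top 100 [[137.5, 137.1], [121.3, 151.3], [168.8, 147.1]]
top 105 [[137.9, 131.6], [121.7, 147.5], [168.9, 143.3]]
top 110 [[138.5, 126.5], [122.2, 144.0], [169.1, 139.8]]
```

View pics/j2.png

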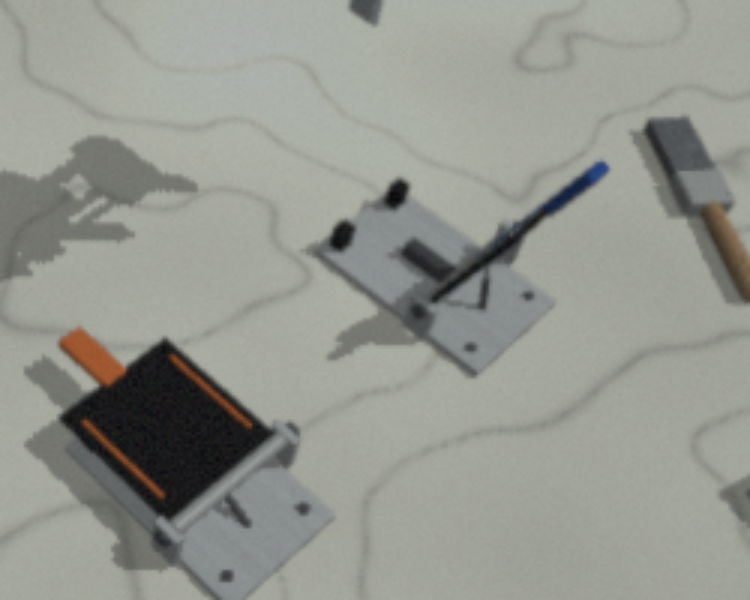

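View pics/j_top.png

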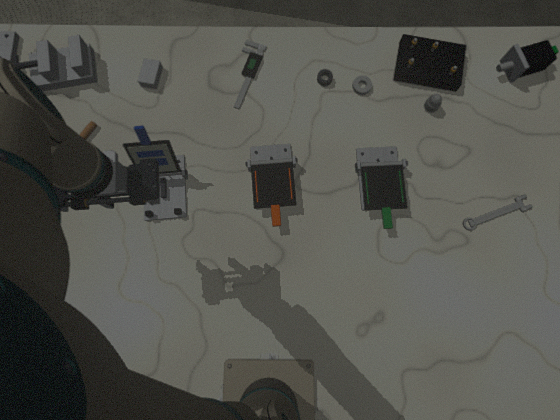

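Blue's tab end is at about (450,156) in scene and (140,127) in top, which matches the 110° prediction. Orange and green are flat and the arm is clear. I'll let it settle, check once more and hand in.

Emit:
servo_tool(
  rows=[
    {"dx": 0.5, "dy": 0, "dz": -1, "rx": 0, "ry": 0, "rz": 0, "gripper": -0.5},
    {"dx": 0.5, "dy": 0, "dz": -1.5, "rx": 0, "ry": 0, "rz": 0, "gripper": -0.5},
    {"dx": 0.5, "dy": 0, "dz": -1.5, "rx": 0, "ry": 0, "rz": 0, "gripper": -0.5},
    {"dx": 0.5, "dy": 0, "dz": -1.5, "rx": 0, "ry": 0, "rz": 0, "gripper": -0.5},
    {"dx": 0.5, "dy": 0, "dz": -1.5, "rx": 0, "ry": 0, "rz": 0, "gripper": -0.5},
    {"dx": 0.5, "dy": 0, "dz": -1.5, "rx": 0, "ry": 0, "rz": 0, "gripper": -0.5},
  ],
)

```text
time_s: 11.45
tcp_pos: [401.8, 258.8, 465.8]
tcp_rot: [179.6, 0.4, -174.6]
ft_force: [-0.6, 0.3, 0.0]
finger_gap: 70.6
```

```bash
python3 - <<'E'
from station import r
from h import *
import cv2
a=cv2.imread("pics/j_scene.png")[:,:,::-1]; b=r.camera("scene")
d=np.abs(cv2.GaussianBlur(a,(5,5),0).astype(int)-cv2.GaussianBlur(b,(5,5),0)).max(2)
for n,sl in(("blue",(slice(150,230),slice(380,455))),("orange",(slice(205,300),slice(265,365))),("green",(slice(270,385),slice(150,255)))): print(n,d[sl].max(),(d[sl]>25).sum())
o=[571.5,-1.5,4.6]; m=r.camera_model("scene")
for th in(0,4,8): print(th,proj(m,[pt(o,th,163,11,5),pt(o,th,163,-11,5),pt(o,th,115,52,3),pt(o,th,115,-52,3)]).round(1).tolist())
cv2.imwrite("pics/k.png",cv2.resize(b[190:310,250:400,::-1],None,fx=5,fy=5))
E
```

```text
blue 6 0
orange 6 0
green 7 0
0 [[276.6, 207.6], [269.0, 212.8], [305.1, 211.7], [269.1, 237.9]]
4 [[276.9, 204.7], [269.3, 209.9], [305.6, 209.7], [269.2, 235.9]]
8 [[277.5, 201.9], [269.7, 207.2], [306.2, 207.8], [269.5, 234.2]]
```

View pics/k.png

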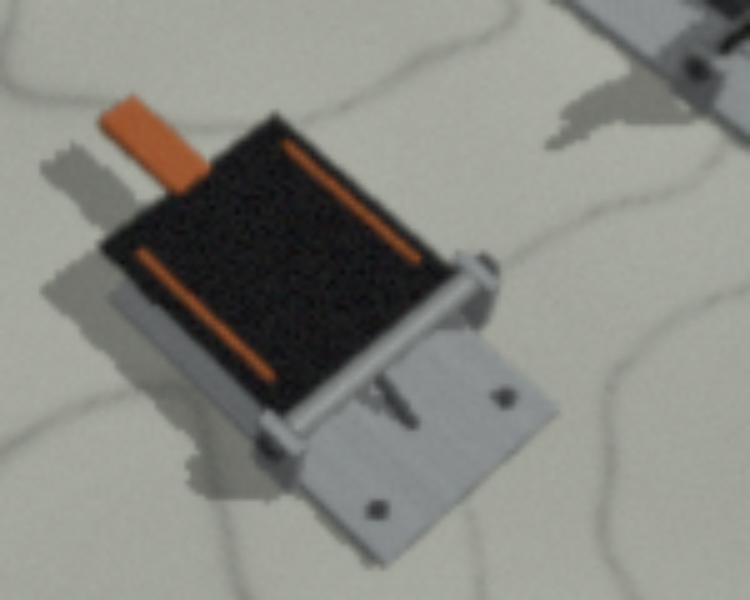

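The orange tab's end corners at about (276.5,209) and (270,214) fit 0°, and all three stands are static. Handing in.

```bash
python3 -c "
from station import r
print(r.finish_job())"
```

```text
the job is handed in; nothing more can be done
None
```

The orange stand is folded flat, the blue stand is fully open and leaning back, and the green stand was left folded. The job was handed in at about 11.5 s of the 70 s, and no verdict was reported.

- **Orange (done first):** I pushed the tab toward the robot from behind with closed fingers until the leaf went over. It read about 4 N during the push. The tab's corners in the last picture match the 0° prediction to within 2 pixels.
- **Blue:** I gripped the tab at 15 N, carried it along its arc to about 76° and let go, and it snapped open. The tab's end matches the 110° prediction in both cameras to within about 2 pixels.
- **Green:** It was never touched and lies flat in the last pictures.

Two pictures taken 0.7 s apart showed no movement in any of the three stands. The arm was clear and the wrist force was about zero. No check failed. The early network estimates for the orange tab differed between the two cameras, so I located it from my own fit to the pictures instead.

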